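# Wedge the tool rest in its tapered dovetail way

### The job

Stand the aluminium tool rest on the front apron of the steel dovetail way and slide it, narrow end first, under the undercut walls until it wedges tight. Finish with a steady push of about 15 N, firm but without forcing it, so that it stays wedged when you let go, and take the gripper away. Leave the other things on the bench where they lie.

Things in the scene. Friction and masses are not known exactly. Their poses are not given: they have to be found in the camera images.
- way: Dovetail way, fixed on the bench: grey base plate 260 (x) x 110 (y) x 12 mm; the rest slides on its top. Origin: centre of the plate's underside; x runs along the way, from the bare apron (x -130 to -30 mm, robot's end) to the far narrow end; z up. Two steel walls stand on it from x -30 to +130 mm. A push of over 30 N may overload it.
- way_mouth (a point): Mid-point of the wide mouth, on the way's floor: x -30 mm, y 0, 12 mm over the bench; axes as the way's. The walls are 21 mm high over the floor (33 over the bench), undercut 30 degrees from vertical (gap narrows upward), and each converges by 1 mm in 12 mm of x. Gap at floor level, nominally: 61 mm at the mouth, 35 mm at the far end.
- way_bind (a point): Point on the way's floor (x +50 mm, y 0) where the foot's centre comes when it binds, nominally. The -y wall is a gib set by hand 0 to 2.5 mm in or out, anew each time, so it really binds at x 35 to 65 mm and up to 1.3 mm aside: only to be felt. Drag is about 1 N before, then rises to 15 N within 1 mm. Oiled steel, friction about 0.25: it stays wedged.
- rest_grip (a point): Grip point of the loose aluminium tool rest (0.2 to 0.4 kg, 80 mm long, 72 high) standing on its foot: in its upright blade, 14 mm thick (y), foot to 72 mm high, x -40 to +34 mm. This point is at x -10 mm, y 0, 52 mm above the foot's underside; x to the narrow leading end, z up. Cross plate 50 (y) x 8 mm, 30 to 66 mm high, stands at x 32 to 40 mm.
- rest_foot (a point): Centre of the underside of the rest's dovetailed foot (origin of the rest's axes, parallel to rest_grip's). Foot 80 mm long (x -40 to +40), 14 mm high; bottom 41 mm wide at the leading end (+x), 48 in the middle, 55 at the rear; flanks lean inward upward by 30 degrees like the walls.
- rest_push (a point): Middle of the blade's flat rear end face, 14 mm wide, upright, flush with the rear of the foot: x -40 mm, y 0, 45 mm above the foot's underside (walls reach to 21 mm). Good to push against, along the rest's +x.
- pliers: combination pliers with dipped blue handles, lying open, 161 x 80 x 13 mm; a bystander, to be left alone. Origin: centre of its underside.
- wood_offcut: beech offcut bar, 18 x 120 x 20 mm; a bystander, to be left alone. Origin: centre of its underside.
- sample_tag: flat moulded plastic tag with a stub, 24 x 90 x 15 mm; a bystander, to be left alone. Origin: centre of its underside.
- wax_tin: round tin, 87 mm across, 40 mm high; a bystander, to be left alone. Origin: centre of its underside.
- spanner_b: combination spanner, 26 x 166 x 7 mm; a bystander, to be left alone. Origin: centre of its underside.

How it is judged:
On the way, in this order (a step that is already met when the one before it is completed fails the run):
1. the rest stands on the way's floor with its narrow end in the mouth (x of rest_foot in the frame of way between -0.065 and 0.03 m and angle between the x axis of rest_foot and the x axis of way, either way round below 0.2 rad and y of rest_foot in the frame of way between -0.012 and 0.012 m and z of rest_foot in the frame of way between 0.009 and 0.015 m), for 0.1 s.
2. the rest is wedged between the walls (x of rest_foot in the frame of way between 0.025 and 0.09 m and y of rest_foot in the frame of way between -0.006 and 0.006 m and z of rest_foot in the frame of way between 0.009 and 0.015 m and contact force between rest and way above 20 N), for 0.2 s.
At the end, for the whole second after the job is handed in: Rest level in the way, narrow end first, within 6 mm of its centre line and 0.06 rad of its direction, foot on the floor within 3 mm, foot's centre 25 to 90 mm beyond the way's origin, released, at rest and still wedged (pressing on the way with over 18 N, all contacts summed) (x of rest_foot in the frame of way between 0.025 and 0.09 m and y of rest_foot in the frame of way between -0.006 and 0.006 m and z of rest_foot in the frame of way between 0.009 and 0.015 m and angle between the x axis of rest_foot and the x axis of way, either way round below 0.06 rad and angle between rest_foot's own z axis and vertical below 0.06 rad and contact force between rest and way above 18 N and linear speed of rest below 0.01 m/s); the robot touches nothing.
It fails at once if the way is overloaded: the rest is forced in with far more than 15 N (contact force between rest and way above 95 N).
It fails at once if a bystander is shifted by more than 20 mm (distance of any of pliers, wood_offcut, sample_tag, wax_tin, spanner_b from where it was at the start of the episode above 0.02 m).
It also fails if it takes over 64 s, if anything falls off the work surface, if the arm or the gripper's body presses on something with over 40 N, if the wrist force passes 120 N, or if a joint passes its speed limit or range.

### The arm

A 7-joint arm with a two-finger parallel gripper is mounted at the origin on a cart in front of the work surface, level with it; the furniture and walls round the work are solid. World frame = base frame: x ahead of the robot, y to its left, z up, the work surface at z = 0. Lengths are in m, angles in rad, forces in N, time in s.
With the tool pointing down it reaches from about 0.4 to 0.85 m from the base axis. Payload 10.4 kg.
Tool frame: the origin (TCP) lies on the centre line of the jaws, within the pads' length; the fingertips stand 11 mm ahead of it and the grasp point (between the pads) lies 8 mm behind it (manip.finger_overhang is the distance from the TCP to the fingertips, in m); z points along the fingers, y is the line along which they close (so a half turn about z gives the same grasp; the last joint's range is limited). The gripper opens to 85 mm and grips with 20 to 120 N. Pads are 22 mm wide; open, the fingers measure 114 mm over their backs; the gripper's body (76 mm by 85 mm) begins 54 mm behind the grasp point. The pads swing forward as they close: fully open they stand 13 mm farther back than shut.
Start: joints at [-1.346, 0.332, -0.065, 1.46, 0.022, 1.35, -0.088], TCP at [0.153, 0.606, 0.242] pointing down, gripper open.
Joint ranges: [-2.6, 2.6], [-0.5, 2.12], [-1.47, 1.34], [0.16, 2.42], [-1.27, 4.41], [0.06, 2.06], [-2.6, 2.6]. Speed limits (rad/s): [2.22, 2.22, 2.79, 2.79, 3.14, 3.14, 3.14].

### API

Orientations are given as a unit quaternion [x, y, z, w].
In Python, from workcell import manip, imaging, workorder gives the robot as it stands.
- The arm moves only by the tool jog_arm, never from a script. Its argument "deltas" is a list of rows, each an object with "gripper": the opening, from 0 (shut) to 1 (fully open); "offset": the shift along the tool's x, y, z in m, a list of three; "rotation": the turn, a rotation vector about the tool's x, y, z in degrees, a list of three. In form: [{"gripper": gripper, "offset": [tx, ty, tz], "rotation": [ax, ay, az]}, ...]. A call has 1 to 20 rows; each row shifts and turns the commanded pose from where the row before left it, along the tool's axes as they then stand; what a row does not reach is not made up. A row lasts 1/10 s, in which the tool goes at most 50 mm and 8.59 degrees, less where a joint would pass 70% of its speed; a pose out of reach is approached as far as the arm can. A call with a gripper value outside its range is refused whole. The fingers move at their own pace and stop on an object; "newtons" is the grip in N (left out, the last holds). Time passes only in rows, so rows that do not move let the fingers close. It gives the time, the measured TCP pose, the force, the opening and the grip force at its end, in the units of the state.
- manip.get_obs(): the state, without advancing time (a new reading comes with each control period).
- imaging.camera(name): name is "scene" or "top"; returns the picture (384x512x3 uint8, blue, green, red); there is no depth.
- imaging.camera_model(name): a dict with "camera_matrix" (3x3 intrinsics, pixels), "world_to_cam" (4x4, takes a point from world to camera coordinates). Camera axes: x right, y up, looking along -z (the intrinsics and any distortion apply to the point x, -y, -z); pixel columns grow to the right and rows downward; lengths in m; the calibration is good to about 2 mm. A picture is of the moment at which its call begins. camera_model takes no time and is no camera call.
- workorder.hand_in(): hands the job in; it is judged then, once.
The state is a dict: "clock": time; "joint_pos": joint angles; "joint_velocities": joint speeds; "tau": joint torques, N m; "position": TCP position; "ee_rot": TCP orientation; "ft_force": force on the tool from outside, world axes, zero at the start; "torque": the same for the moment, N m; "grip_width": opening from 0.0 (shut) to 1.0 (fully open); "grasp_force": force on a finger pad.
Only numpy, scipy, OpenCV 4.12 (cv2) and the standard library are available. Lean on these libraries where they do the work, as an engineer would, in place of code of your own. Each camera call takes 0.05 s, during which the arm holds its last target. There are 200 camera calls.

## Working session

There is one attempt and no reset: what is moved stays moved. The work goes in short steps, Python scripts to look and compute and a tool call to move; the robot and the scene stay as the last step left them, time stands still between calls to the robot, and variables do not carry over. Pictures are saved under pics/ and viewed, at most 10 in all, crops included, and the job is handed in when it is done.

Besides the shell and the picture viewer there is one more tool, called as name([rows], argument=value, ...), one row to a line, values as JSON. jog_arm: Moves the arm, as the interface text tells. Its arguments: {"type":"object","properties":{"deltas":{"type":"array","items":{"type":"object","properties":{"gripper":{"type":"number"},"offset":{"type":"array","items":{"type":"number"}},"rotation":{"type":"array","items":{"type":"number"}}}}},"newtons":{"type":"number"}},"required":["deltas"]}

```bash
mkdir -p pics
python3 - <<'E'
from workcell import manip, imaging
import cv2
for n in("scene","top"):
    cv2.imwrite(f"pics/{n}0.png",cv2.resize(imaging.camera(n),(800,600),interpolation=cv2.INTER_CUBIC))
    m=imaging.camera_model(n);print(m)
print(manip.get_obs())
E
```

```text
{'camera_matrix': array([[484.7197258 ,   0.        , 251.3744522 ],
       [  0.        , 484.7197258 , 191.53907049],
       [  0.        ,   0.        ,   1.        ]]), 'world_to_cam': array([[ 4.82256240e-01, -8.76029872e-01, -7.62394148e-04,
        -3.24821725e-01],
       [ 4.16341504e-01,  2.28430963e-01,  8.80044912e-01,
        -2.72798665e-01],
       [-7.70771477e-01, -4.24724567e-01,  4.74889852e-01,
        -1.33902045e+00],
       [ 0.00000000e+00,  0.00000000e+00,  0.00000000e+00,
         1.00000000e+00]])}
{'camera_matrix': array([[432.42080536,   0.        , 251.3173835 ],
       [  0.        , 432.42080536, 195.11231494],
       [  0.        ,   0.        ,   1.        ]]), 'world_to_cam': array([[-4.28704908e-03, -9.99990609e-01,  6.35300697e-04,
        -4.77587112e-02],
       [ 9.97513924e-01, -4.23174227e-03,  7.03424815e-02,
        -5.80763540e-01],
       [-7.03391324e-02,  9.35282961e-04,  9.97522697e-01,
        -1.29037712e+00],
       [ 0.00000000e+00,  0.00000000e+00,  0.00000000e+00,
         1.00000000e+00]])}
{'clock': 0.1, 'joint_pos': array([-1.34556884,  0.33281913, -0.06467888,  1.46083742,  0.02159444,
        1.34991387, -0.08849957]), 'joint_velocities': array([ 0.00011079, -0.00136539,  0.00132092, -0.00230471, -0.00068202,
       -0.00073068,  0.00181985]), 'tau': array([ 8.45949089e-04, -6.26747775e+01,  4.87168925e-02, -3.92433286e+01,
        1.62236346e-02,  6.84803235e-03, -2.35718414e-05]), 'position': array([0.15324622, 0.60559315, 0.24159841]), 'ee_rot': array([ 1.23597828e-01,  9.92332185e-01, -6.39431450e-04, -4.98518285e-05]), 'ft_force': array([-0.6823311 , -0.26737484, -0.26922001]), 'torque': array([ 0.0052621 ,  0.00789192, -0.02721243]), 'grasp_force': 0.0, 'grip_width': 0.999042964655257}
```

View pics/top0.png

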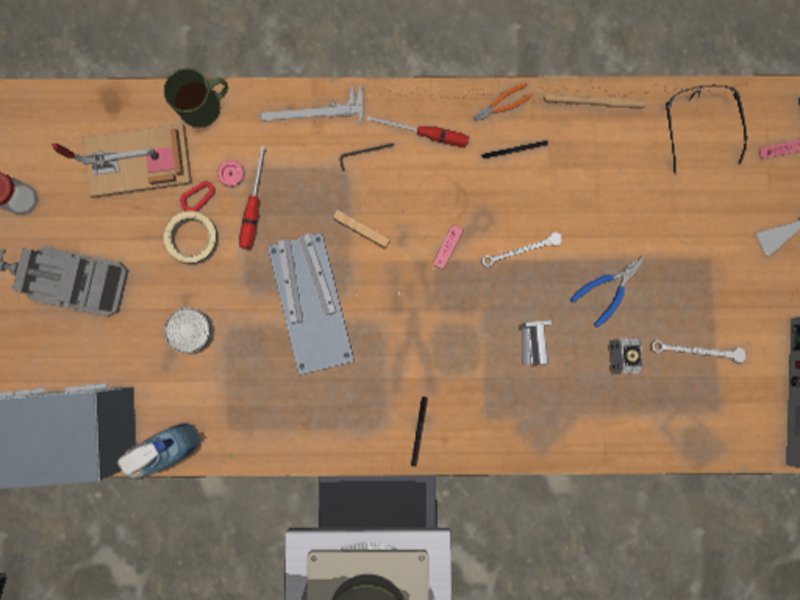

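View pics/scene0.png

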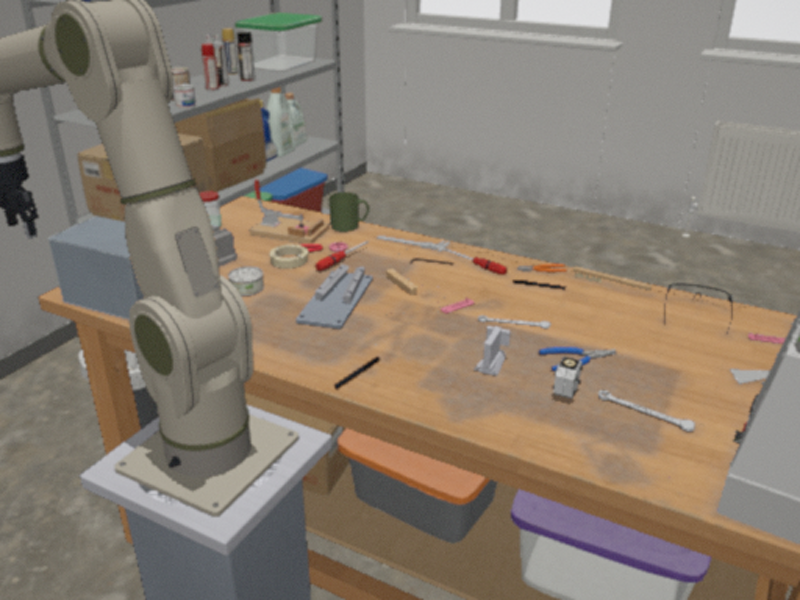

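The top view shows the way at about (312,305) with its apron towards the robot. The rest stands at (535,343) with its cross plate on the far side. Next I'll take a closer crop.

```bash
cat > h.py <<'E'
from workcell import manip, imaging
import cv2, numpy as np
def ray(n,uv,z):
    m=imaging.camera_model(n);K=m["camera_matrix"];T=m["world_to_cam"];R=T[:3,:3];t=T[:3,3]
    d=np.linalg.inv(K)@np.array([uv[0],uv[1],1.]);d=R.T@(d*[1,-1,-1]);c=-R.T@t
    return (c+d*(z-c[2])/d[2])
def proj(n,p):
    m=imaging.camera_model(n);K=m["camera_matrix"];T=m["world_to_cam"]
    q=(T[:3,:3]@np.array(p)+T[:3,3])*[1,-1,-1];q=K@q;return q[:2]/q[2]
E
python3 - <<'E'
from h import *
im=imaging.camera("top")
a=cv2.resize(im[145:245,165:235],None,fx=6,fy=6,interpolation=cv2.INTER_CUBIC)[:600]
b=cv2.resize(im[198:240,325:358],(380,484),interpolation=cv2.INTER_CUBIC)
o=np.zeros((600,800,3),np.uint8);o[:600,:420]=a;o[:484,420:]=b
cv2.imwrite("pics/crop.png",o)
E
```

```text
(no output)
```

View pics/crop.png

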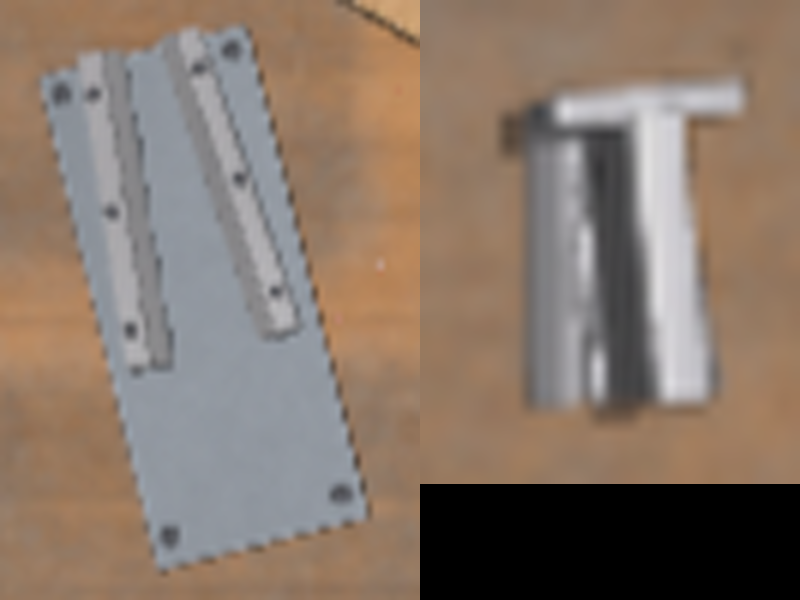

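Run:
```python
from h import *
im=imaging.camera("top")
C=lambda x,y:((x+.5)/6-.5+165,(y+.5)/6-.5+145)
P=[ray("top",C(*p),.012)[:2] for p in((42,75),(250,28),(160,572),(370,517))]
P=np.array(P);d=(P[0]+P[1]-P[2]-P[3])/2
print("hand",P.mean(0),np.linalg.norm(d),np.degrees(np.arctan2(d[1],d[0])),np.linalg.norm(P[0]-P[1]),np.linalg.norm(P[2]-P[3]))
f=im.astype(int);m=((f[...,0]>=f[...,2]-8)&(f.max(2)>60)).astype(np.uint8)
def blob(x0,y0,x1,y1):
    mm=np.zeros_like(m);mm[y0:y1,x0:x1]=m[y0:y1,x0:x1]
    mm=cv2.morphologyEx(mm,cv2.MORPH_CLOSE,np.ones((3,3),np.uint8))
    c=max(cv2.findContours(mm,0,2)[0],key=cv2.contourArea);return c
c=blob(165,145,235,245)[:,0]
w=np.array([ray("top",p,.012)[:2] for p in c],np.float32)
print("rect",cv2.minAreaRect(w))
Bc=lambda x,y:((x-420+.5)/(380/33)-.5+325,(y+.5)/(484/42)-.5+198)
r=ray("top",Bc(690,405),.072);j=ray("top",Bc(661,112),.072)  # rear top edge, junction w/ cross plate
d=j-r;print("blade",r,j,np.linalg.norm(d),np.degrees(np.arctan2(d[1],d[0])))
a=ray("top",Bc(555,106),.066);b=ray("top",Bc(745,95),.066);e=a-b;print("plate",a,b,np.linalg.norm(e),np.degrees(np.arctan2(e[1],e[0]))-90)
fl=[ray("top",Bc(*p),z)[:2] for p,z in(((527,405),.0),((600,405),.014))];print("footrear",fl)
```

```text
hand [0.58531898 0.1100529 ] 0.2590663618242571 13.752415079899889 0.10897527405247914 0.10944130755553423
rect ((0.587316632270813, 0.11192157864570618), (0.26278549432754517, 0.10887947678565979), 14.057159423828125)
blade [ 0.46669745 -0.3295489   0.072     ] [ 0.54035722 -0.32370173  0.072     ] 0.07389147899974281 4.538669494246265
plate [ 0.54224153 -0.29815466  0.066     ] [ 0.54482606 -0.34641055  0.066     ] 0.04832505900659675 3.0657701847573406
footrear [array([ 0.46564243, -0.30230243]), array([ 0.46579931, -0.31883189])]
```

The way's centre is at about (0.586, 0.111) with yaw 13.8°. The rest's rear face is at (0.467, −0.3295) with yaw about 4°, which puts the grip point near (0.497, −0.327). I'll swing round the base towards it.

jog_arm([
  {"offset": [-0.0496,-0.002,0],"rotation": [0,0,4.55]},
  {"offset": [-0.0496,-0.002,0],"rotation": [0,0,4.55]},
  {"offset": [-0.0496,-0.002,0],"rotation": [0,0,4.55]},
  {"offset": [-0.0496,-0.002,0],"rotation": [0,0,4.55]},
  {"offset": [-0.0496,-0.002,0],"rotation": [0,0,4.55]},
  {"offset": [-0.0496,-0.002,0],"rotation": [0,0,4.55]},
  {"offset": [-0.0496,-0.002,0],"rotation": [0,0,4.55]},
  {"offset": [-0.0496,-0.002,0],"rotation": [0,0,4.55]},
  {"offset": [-0.0496,-0.002,0],"rotation": [0,0,4.55]},
  {"offset": [-0.0496,-0.002,0],"rotation": [0,0,4.55]},
  {"offset": [-0.0496,-0.002,0],"rotation": [0,0,4.55]},
  {"offset": [-0.0496,-0.002,0],"rotation": [0,0,4.55]},
  {"offset": [-0.0496,-0.002,0],"rotation": [0,0,4.55]},
  {"offset": [-0.0496,-0.002,0],"rotation": [0,0,4.55]},
  {"offset": [-0.0496,-0.002,0],"rotation": [0,0,4.55]},
  {"offset": [-0.0496,-0.002,0],"rotation": [0,0,4.55]},
  {"offset": [-0.0496,-0.002,0],"rotation": [0,0,4.55]},
  {"offset": [-0.0496,-0.002,0],"rotation": [0,0,4.55]},
  {"offset": [-0.0496,-0.002,0],"rotation": [0,0,4.55]},
  {"offset": [-0.0496,-0.002,0],"rotation": [0,0,4.55]},
])

```text
schema error: expected keys gripper, offset, rotation
```

jog_arm([
  {"gripper": 1,"offset": [-0.0496,-0.002,0],"rotation": [0,0,4.55]},
  {"gripper": 1,"offset": [-0.0496,-0.002,0],"rotation": [0,0,4.55]},
  {"gripper": 1,"offset": [-0.0496,-0.002,0],"rotation": [0,0,4.55]},
  {"gripper": 1,"offset": [-0.0496,-0.002,0],"rotation": [0,0,4.55]},
  {"gripper": 1,"offset": [-0.0496,-0.002,0],"rotation": [0,0,4.55]},
  {"gripper": 1,"offset": [-0.0496,-0.002,0],"rotation": [0,0,4.55]},
  {"gripper": 1,"offset": [-0.0496,-0.002,0],"rotation": [0,0,4.55]},
  {"gripper": 1,"offset": [-0.0496,-0.002,0],"rotation": [0,0,4.55]},
  {"gripper": 1,"offset": [-0.0496,-0.002,0],"rotation": [0,0,4.55]},
  {"gripper": 1,"offset": [-0.0496,-0.002,0],"rotation": [0,0,4.55]},
  {"gripper": 1,"offset": [-0.0496,-0.002,0],"rotation": [0,0,4.55]},
  {"gripper": 1,"offset": [-0.0496,-0.002,0],"rotation": [0,0,4.55]},
  {"gripper": 1,"offset": [-0.0496,-0.002,0],"rotation": [0,0,4.55]},
  {"gripper": 1,"offset": [-0.0496,-0.002,0],"rotation": [0,0,4.55]},
  {"gripper": 1,"offset": [-0.0496,-0.002,0],"rotation": [0,0,4.55]},
  {"gripper": 1,"offset": [-0.0496,-0.002,0],"rotation": [0,0,4.55]},
  {"gripper": 1,"offset": [-0.0496,-0.002,0],"rotation": [0,0,4.55]},
  {"gripper": 1,"offset": [-0.0496,-0.002,0],"rotation": [0,0,4.55]},
  {"gripper": 1,"offset": [-0.0496,-0.002,0],"rotation": [0,0,4.55]},
  {"gripper": 1,"offset": [-0.0496,-0.002,0],"rotation": [0,0,4.55]},
])

```text
clock: 2.2
position: [0.6025, -0.1662, 0.2421]
ee_rot: [0.795, 0.606, -0.0, -0.0]
ft_force: [0.5, -1.2, -0.2]
grip_width: 0.997
grasp_force: 0.0
```

jog_arm([
  {"gripper": 1,"offset": [-0.0458,-0.0148,0],"rotation": [0,0,0]},
  {"gripper": 1,"offset": [-0.0458,-0.0148,0],"rotation": [0,0,0]},
  {"gripper": 1,"offset": [-0.0458,-0.0148,0],"rotation": [0,0,0]},
  {"gripper": 1,"offset": [-0.0458,-0.0148,0],"rotation": [0,0,0]},
  {"gripper": 1,"offset": [0,0,0.011],"rotation": [0,0,7.85]},
  {"gripper": 1,"offset": [0,0,0.011],"rotation": [0,0,7.85]},
  {"gripper": 1,"offset": [0,0,0.011],"rotation": [0,0,7.85]},
  {"gripper": 1,"offset": [0,0,0.011],"rotation": [0,0,7.85]},
  {"gripper": 1,"offset": [0,0,0.011],"rotation": [0,0,7.85]},
  {"gripper": 1,"offset": [0,0,0.011],"rotation": [0,0,7.85]},
  {"gripper": 1,"offset": [0,0,0.011],"rotation": [0,0,7.85]},
  {"gripper": 1,"offset": [0,0,0.011],"rotation": [0,0,7.85]},
  {"gripper": 1,"offset": [0,0,0.011],"rotation": [0,0,7.85]},
  {"gripper": 1,"offset": [0,0,0],"rotation": [0,0,0]},
  {"gripper": 1,"offset": [0,0,0],"rotation": [0,0,0]},
])

```text
clock: 3.7
position: [0.4977, -0.3256, 0.1434]
ee_rot: [0.999, 0.038, -0.0, 0.0]
ft_force: [-0.5, -0.4, 0.2]
grip_width: 0.999
grasp_force: 0.0
```

```bash
cat >> h.py <<'E'
def todo(x,y,z,head):  # tool-frame offset and turn to TCP target with tool y at heading (deg)
    from scipy.spatial.transform import Rotation as R
    o=manip.get_obs();r=R.from_quat(o["ee_rot"]);M=r.as_matrix()
    h=np.degrees(np.arctan2(M[1,1],M[0,1]));d=np.array([x,y,z])-o["position"]
    print(round(o["clock"],2),"pos",o["position"].round(4),"head",h.round(2),"tilt",M[:,2].round(4),"off",(M.T@d).round(4),"rotz",round(h-head,2))
E
python3 -c "
from h import *
todo(.4967,-.3274,.044,-86)"
```

```text
3.7 pos [ 0.4977 -0.3256  0.1434] head -85.61 tilt [-5.e-04 -1.e-04 -1.e+00] off [-0.0011  0.0017  0.0994] rotz 0.39
```

Now I'll descend and grip.

jog_arm([
  {"gripper": 1,"offset": [-0.001,0.0017,0.025],"rotation": [0,0,0.4]},
  {"gripper": 1,"offset": [0,0,0.025],"rotation": [0,0,0]},
  {"gripper": 1,"offset": [0,0,0.025],"rotation": [0,0,0]},
  {"gripper": 1,"offset": [0,0,0.0245],"rotation": [0,0,0]},
  {"gripper": 1,"offset": [0,0,0],"rotation": [0,0,0]},
  {"gripper": 0,"offset": [0,0,0],"rotation": [0,0,0]},
  {"gripper": 0,"offset": [0,0,0],"rotation": [0,0,0]},
  {"gripper": 0,"offset": [0,0,0],"rotation": [0,0,0]},
  {"gripper": 0,"offset": [0,0,0],"rotation": [0,0,0]},
  {"gripper": 0,"offset": [0,0,0],"rotation": [0,0,0]},
  {"gripper": 0,"offset": [0,0,0],"rotation": [0,0,0]},
  {"gripper": 0,"offset": [0,0,0],"rotation": [0,0,0]},
  {"gripper": 0,"offset": [0,0,0],"rotation": [0,0,0]},
], newtons=50)

```text
clock: 5.0
position: [0.4972, -0.3275, 0.0443]
ee_rot: [0.999, 0.033, 0.0, -0.0]
ft_force: [-1.1, 1.8, 6.0]
grip_width: 0.157
grasp_force: 50.0
```

jog_arm([
  {"gripper": 0,"offset": [0,0,-0.01],"rotation": [0,0,0]},
  {"gripper": 0,"offset": [0,0,-0.02],"rotation": [0,0,0]},
  {"gripper": 0,"offset": [0,0,-0.025],"rotation": [0,0,0]},
  {"gripper": 0,"offset": [0,0,-0.02],"rotation": [0,0,0]},
  {"gripper": 0,"offset": [0.029,-0.02,-0.01],"rotation": [0,0,0]},
  {"gripper": 0,"offset": [0,-0.035,0],"rotation": [0,0,0]},
  {"gripper": 0,"offset": [0,-0.042,0],"rotation": [0,0,0]},
  {"gripper": 0,"offset": [0,-0.042,0],"rotation": [0,0,0]},
  {"gripper": 0,"offset": [0,-0.042,0],"rotation": [0,0,0]},
  {"gripper": 0,"offset": [0,-0.042,0],"rotation": [0,0,0]},
  {"gripper": 0,"offset": [0,-0.042,0],"rotation": [0,0,0]},
  {"gripper": 0,"offset": [0,-0.042,0],"rotation": [0,0,0]},
  {"gripper": 0,"offset": [0,-0.042,0],"rotation": [0,0,0]},
  {"gripper": 0,"offset": [0,-0.042,0],"rotation": [0,0,0]},
  {"gripper": 0,"offset": [0,-0.025,0],"rotation": [0,0,0]},
  {"gripper": 0,"offset": [0,0,0],"rotation": [0,0,-5]},
  {"gripper": 0,"offset": [0,0,0],"rotation": [0,0,-5]},
  {"gripper": 0,"offset": [0,0,0],"rotation": [0,0,0]},
  {"gripper": 0,"offset": [0,0,0],"rotation": [0,0,0]},
])

```text
clock: 6.9
position: [0.4984, 0.0892, 0.1289]
ee_rot: [0.993, 0.118, -0.0, -0.0]
ft_force: [0.3, 0.2, -2.8]
grip_width: 0.155
grasp_force: 49.8
```

Run:
```python
from h import *
todo(.4986,.0895,.062,-76.2)
print(manip.get_obs()["ft_force"])
im=imaging.camera("scene")
p=[proj("scene",(.5,.09,.06)),proj("scene",(.6,.11,.02))];print(p)
x,y=map(int,np.mean(p,0));a=im[y-60:y+60,x-60:x+60]
im=imaging.camera("top");x,y=map(int,proj("top",(.55,.1,.03)));b=im[y-60:y+60,x-40:x+40]
o=np.zeros((480,800,3),np.uint8);o[:,:480]=cv2.resize(a,(480,480),interpolation=2);o[:,480:]=cv2.resize(b,(320,480),interpolation=2)
cv2.imwrite("pics/carry.png",o)
```

```text
6.9 pos [0.4984 0.0892 0.1289] head -76.43 tilt [-3.e-04  1.e-04 -1.e+00] off [ 0.0003 -0.0003  0.0669] rotz -0.23
[ 0.33893029  0.2110892  -2.83856211]
[array([205.93013354, 189.09789629]), array([216.61705617, 186.3366479 ])]
```

View pics/carry.png

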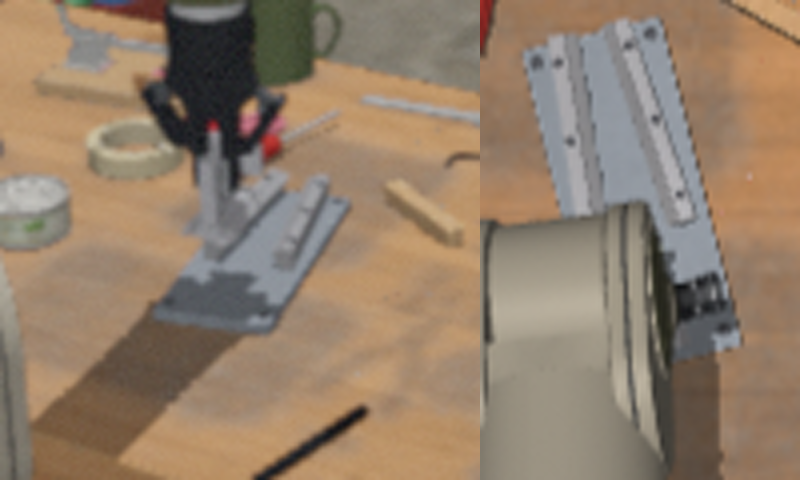

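The rest hangs upright over the apron, and its load of about 2.8 N is visible. I'll lower it until it touches.

jog_arm([
  {"gripper": 0,"offset": [0,0,0.02],"rotation": [0,0,-0.2]},
  {"gripper": 0,"offset": [0,0,0.025],"rotation": [0,0,0]},
  {"gripper": 0,"offset": [0,0,0.018],"rotation": [0,0,0]},
  {"gripper": 0,"offset": [0,0,0.006],"rotation": [0,0,0]},
  {"gripper": 0,"offset": [0,0,0.001],"rotation": [0,0,0]},
  {"gripper": 0,"offset": [0,0,0],"rotation": [0,0,0]},
  {"gripper": 0,"offset": [0,0,0.001],"rotation": [0,0,0]},
  {"gripper": 0,"offset": [0,0,0],"rotation": [0,0,0]},
])

```text
clock: 7.8
position: [0.499, 0.0898, 0.0584]
ee_rot: [0.993, 0.121, 0.001, -0.0]
ft_force: [-0.4, -0.0, -3.1]
grip_width: 0.157
grasp_force: 49.6
```

jog_arm([
  {"gripper": 0,"offset": [0,0,0.001],"rotation": [0,0,0]},
  {"gripper": 0,"offset": [0,0,0.0005],"rotation": [0,0,0]},
  {"gripper": 0,"offset": [0,0,0],"rotation": [0,0,0]},
])

```text
clock: 8.1
position: [0.4986, 0.0897, 0.0564]
ee_rot: [0.993, 0.121, 0.0, -0.0]
ft_force: [0.0, 0.6, -3.6]
grip_width: 0.154
grasp_force: 50.0
```

jog_arm([
  {"gripper": 0,"offset": [0,0,0.0005],"rotation": [0,0,0]},
  {"gripper": 0,"offset": [0,0,0.0005],"rotation": [0,0,0]},
  {"gripper": 0,"offset": [0,0,0],"rotation": [0,0,0]},
])

```text
clock: 8.4
position: [0.4993, 0.0897, 0.0563]
ee_rot: [0.993, 0.121, 0.001, -0.0]
ft_force: [-3.5, -0.6, 10.1]
grip_width: 0.157
grasp_force: 51.7
```

jog_arm([
  {"gripper": 0,"offset": [0,0,-0.0005],"rotation": [0,0,0]},
  {"gripper": 0,"offset": [0.003,0,0],"rotation": [0,0,0]},
  {"gripper": 0,"offset": [0.005,0,0],"rotation": [0,0,0]},
  {"gripper": 0,"offset": [0.005,0,0],"rotation": [0,0,0]},
  {"gripper": 0,"offset": [0.005,0,0],"rotation": [0,0,0]},
  {"gripper": 0,"offset": [0.005,0,0],"rotation": [0,0,0]},
  {"gripper": 0,"offset": [0.005,0,0],"rotation": [0,0,0]},
  {"gripper": 0,"offset": [0.005,0,0],"rotation": [0,0,0]},
  {"gripper": 0,"offset": [0.002,0,0],"rotation": [0,0,0]},
  {"gripper": 0,"offset": [0,0,0],"rotation": [0,0,0]},
], newtons=30)

```text
clock: 9.4
position: [0.5335, 0.0981, 0.0563]
ee_rot: [0.993, 0.121, 0.001, -0.0]
ft_force: [0.8, 0.4, 4.4]
grip_width: 0.155
grasp_force: 50.8
```

jog_arm([
  {"gripper": 0,"offset": [0.004,0,0],"rotation": [0,0,0]},
  {"gripper": 0,"offset": [0.004,0,0],"rotation": [0,0,0]},
  {"gripper": 0,"offset": [0.004,0,0],"rotation": [0,0,0]},
  {"gripper": 0,"offset": [0.004,0,0],"rotation": [0,0,0]},
  {"gripper": 0,"offset": [0.004,0,0],"rotation": [0,0,0]},
  {"gripper": 0,"offset": [0,0,0],"rotation": [0,0,0]},
])

```text
clock: 10.0
position: [0.5529, 0.103, 0.0563]
ee_rot: [0.993, 0.121, 0.001, -0.0]
ft_force: [1.8, 0.0, 4.0]
grip_width: 0.156
grasp_force: 50.9
```

Run:
```python
from h import *
im=imaging.camera("scene")
x,y=map(int,proj("scene",(.58,.11,.03)));a=im[y-45:y+45,x-45:x+45]
im=imaging.camera("top");x,y=map(int,proj("top",(.6,.11,.03)));b=im[y-60:y+60,x-40:x+40]
o=np.zeros((480,800,3),np.uint8);o[:,:480]=cv2.resize(a,(480,480),interpolation=2);o[:,480:]=cv2.resize(b,(320,480),interpolation=2)
cv2.imwrite("pics/slide.png",o)
```

```text
(no output)
```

View pics/slide.png

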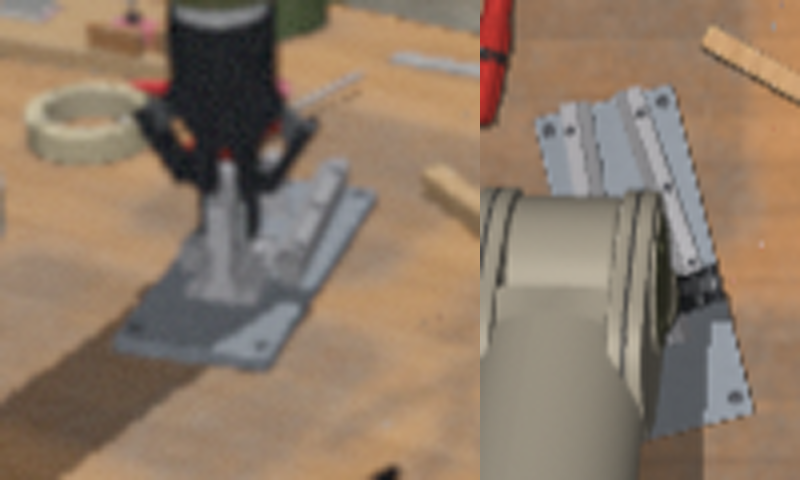

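The rest is standing centred in the mouth between the walls. I'll keep sliding in the same direction.

jog_arm([
  {"gripper": 0,"offset": [0.004,0,0],"rotation": [0,0,0]},
  {"gripper": 0,"offset": [0.004,0,0],"rotation": [0,0,0]},
  {"gripper": 0,"offset": [0.004,0,0],"rotation": [0,0,0]},
  {"gripper": 0,"offset": [0.004,0,0],"rotation": [0,0,0]},
  {"gripper": 0,"offset": [0.004,0,0],"rotation": [0,0,0]},
  {"gripper": 0,"offset": [0,0,0],"rotation": [0,0,0]},
])

```text
clock: 10.7
position: [0.5721, 0.1077, 0.0563]
ee_rot: [0.993, 0.121, 0.001, -0.0]
ft_force: [1.8, -0.2, 6.0]
grip_width: 0.162
grasp_force: 51.2
```

jog_arm([
  {"gripper": 1,"offset": [0,0,0],"rotation": [0,0,0]},
  {"gripper": 1,"offset": [0,0,0],"rotation": [0,0,0]},
  {"gripper": 1,"offset": [0,0,0],"rotation": [0,0,0]},
  {"gripper": 1,"offset": [0,0,0],"rotation": [0,0,0]},
  {"gripper": 1,"offset": [0,0,0],"rotation": [0,0,0]},
  {"gripper": 1,"offset": [0,0,0],"rotation": [0,0,0]},
  {"gripper": 1,"offset": [-0.01,0,0],"rotation": [0,0,0]},
  {"gripper": 1,"offset": [-0.02,0,0],"rotation": [0,0,0]},
  {"gripper": 1,"offset": [-0.02,0,0],"rotation": [0,0,0]},
  {"gripper": 0,"offset": [0,0,0.003],"rotation": [0,0,0]},
  {"gripper": 0,"offset": [0,0,0],"rotation": [0,0,0]},
  {"gripper": 0,"offset": [0,0,0],"rotation": [0,0,0]},
  {"gripper": 0,"offset": [0,0,0],"rotation": [0,0,0]},
  {"gripper": 0,"offset": [0,0,0],"rotation": [0,0,0]},
  {"gripper": 0,"offset": [0,0,0],"rotation": [0,0,0]},
  {"gripper": 0,"offset": [0,0,0],"rotation": [0,0,0]},
  {"gripper": 0,"offset": [0,0,0],"rotation": [0,0,0]},
  {"gripper": 0,"offset": [0,0,0],"rotation": [0,0,0]},
])

```text
clock: 12.5
position: [0.5228, 0.0956, 0.0528]
ee_rot: [0.993, 0.121, -0.0, -0.0]
ft_force: [-0.1, 0.6, 0.8]
grip_width: -0.0
grasp_force: 0.0
```

Run:
```python
from h import *
u=np.array([.9711,.2385]);w=np.array([.586,.111])
o=manip.get_obs();print(o["ft_force"],(o["position"][:2]-w)@u)
todo(.5234,.0957,.053,-76.2)
im=imaging.camera("scene")
x,y=map(int,proj("scene",(.56,.11,.04)));a=im[y-45:y+45,x-45:x+45]
im=imaging.camera("top");x,y=map(int,proj("top",(.6,.11,.03)));b=im[y-60:y+60,x-40:x+40]
o=np.zeros((480,800,3),np.uint8);o[:,:480]=cv2.resize(a,(480,480),interpolation=2);o[:,480:]=cv2.resize(b,(320,480),interpolation=2)
cv2.imwrite("pics/push0.png",o)
```

```text
[-0.14457797  0.61251317  0.80284372] -0.0650307938367322
12.5 pos [0.5228 0.0956 0.0528] head -76.05 tilt [-0.e+00  1.e-04 -1.e+00] off [ 0.0006  0.     -0.0002] rotz 0.15
```

View pics/push0.png

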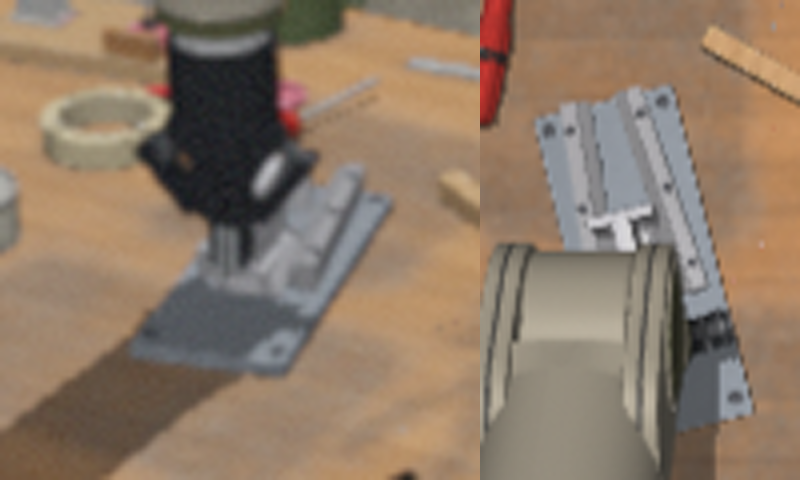

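jog_arm([
  {"gripper": 0,"offset": [0.003,0,0],"rotation": [0,0,0]},
  {"gripper": 0,"offset": [0.003,0,0],"rotation": [0,0,0]},
  {"gripper": 0,"offset": [0.001,0,0],"rotation": [0,0,0]},
  {"gripper": 0,"offset": [0.001,0,0],"rotation": [0,0,0]},
  {"gripper": 0,"offset": [0.001,0,0],"rotation": [0,0,0]},
  {"gripper": 0,"offset": [0.001,0,0],"rotation": [0,0,0]},
  {"gripper": 0,"offset": [0.001,0,0],"rotation": [0,0,0]},
  {"gripper": 0,"offset": [0.002,0,0],"rotation": [0,0,0]},
  {"gripper": 0,"offset": [0.002,0,0],"rotation": [0,0,0]},
  {"gripper": 0,"offset": [0.002,0,0],"rotation": [0,0,0]},
  {"gripper": 0,"offset": [0.002,0,0],"rotation": [0,0,0]},
  {"gripper": 0,"offset": [0.002,0,0],"rotation": [0,0,0]},
  {"gripper": 0,"offset": [0.002,0,0],"rotation": [0,0,0]},
  {"gripper": 0,"offset": [0.002,0,0],"rotation": [0,0,0]},
  {"gripper": 0,"offset": [0.002,0,0],"rotation": [0,0,0]},
  {"gripper": 0,"offset": [0.002,0,0],"rotation": [0,0,0]},
])

```text
clock: 14.2
position: [0.5511, 0.1026, 0.0528]
ee_rot: [0.993, 0.121, -0.0, -0.0]
ft_force: [0.3, 0.8, 0.1]
grip_width: -0.002
grasp_force: 0.0
```

jog_arm([
  {"gripper": 0,"offset": [0.001,0,0],"rotation": [0,0,0]},
  {"gripper": 0,"offset": [0.001,0,0],"rotation": [0,0,0]},
  {"gripper": 0,"offset": [0.001,0,0],"rotation": [0,0,0]},
  {"gripper": 0,"offset": [0.001,0,0],"rotation": [0,0,0]},
  {"gripper": 0,"offset": [0.001,0,0],"rotation": [0,0,0]},
  {"gripper": 0,"offset": [0.001,0,0],"rotation": [0,0,0]},
  {"gripper": 0,"offset": [0.001,0,0],"rotation": [0,0,0]},
])

```text
clock: 14.9
position: [0.5578, 0.1043, 0.0528]
ee_rot: [0.993, 0.121, 0.0, -0.0]
ft_force: [-0.6, -0.6, 1.0]
grip_width: -0.002
grasp_force: 0.0
```

Run:
```python
from h import *
u=np.array([.9711,.2385]);w=np.array([.586,.111])
o=manip.get_obs();print(o["ft_force"],(o["position"][:2]-w)@u)
im=imaging.camera("scene")
x,y=map(int,proj("scene",(.58,.11,.04)));a=im[y-45:y+45,x-45:x+45]
im=imaging.camera("top");x,y=map(int,proj("top",(.62,.11,.03)));b=im[y-45:y+45,x-30:x+30]
o=np.zeros((480,800,3),np.uint8);o[:,:480]=cv2.resize(a,(480,480),interpolation=2);o[:,480:]=cv2.resize(b,(320,480),interpolation=2)
cv2.imwrite("pics/push1.png",o)
```

```text
[-0.56618982 -0.57544881  0.96044297] -0.028968594409725427
```

View pics/push1.png

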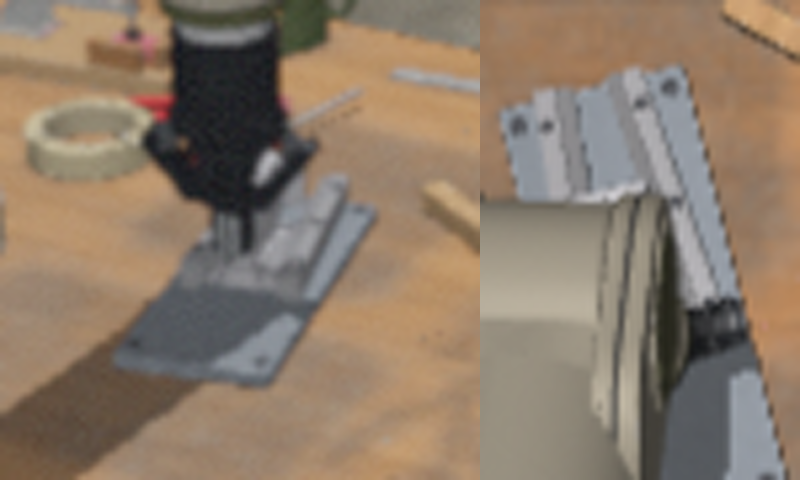

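The rest is being pushed along at about 1 N of drag, with its foot near x +22 mm. I'll feel onward in small steps.

jog_arm([
  {"gripper": 0,"offset": [0.001,0,0],"rotation": [0,0,0]},
  {"gripper": 0,"offset": [0.001,0,0],"rotation": [0,0,0]},
  {"gripper": 0,"offset": [0.001,0,0],"rotation": [0,0,0]},
  {"gripper": 0,"offset": [0.001,0,0],"rotation": [0,0,0]},
  {"gripper": 0,"offset": [0.001,0,0],"rotation": [0,0,0]},
  {"gripper": 0,"offset": [0.001,0,0],"rotation": [0,0,0]},
  {"gripper": 0,"offset": [0.001,0,0],"rotation": [0,0,0]},
  {"gripper": 0,"offset": [0.001,0,0],"rotation": [0,0,0]},
])

```text
clock: 15.8
position: [0.5656, 0.1062, 0.0528]
ee_rot: [0.993, 0.121, 0.0, -0.0]
ft_force: [-1.8, 0.6, 1.0]
grip_width: 0.0
grasp_force: 0.0
```

jog_arm([
  {"gripper": 0,"offset": [0.0005,0,0],"rotation": [0,0,0]},
  {"gripper": 0,"offset": [0.0005,0,0],"rotation": [0,0,0]},
  {"gripper": 0,"offset": [0.0005,0,0],"rotation": [0,0,0]},
])

```text
clock: 16.1
position: [0.567, 0.1066, 0.0528]
ee_rot: [0.993, 0.121, -0.0, -0.0]
ft_force: [-1.7, -0.0, 0.6]
grip_width: 0.003
grasp_force: 0.0
```

jog_arm([
  {"gripper": 0,"offset": [0.0005,0,0],"rotation": [0,0,0]},
  {"gripper": 0,"offset": [0.0005,0,0],"rotation": [0,0,0]},
])

```text
clock: 16.3
position: [0.568, 0.1068, 0.0528]
ee_rot: [0.993, 0.121, 0.0, -0.0]
ft_force: [-0.7, -1.1, 0.4]
grip_width: 0.002
grasp_force: 0.0
```

jog_arm([
  {"gripper": 0,"offset": [0.0005,0,0],"rotation": [0,0,0]},
  {"gripper": 0,"offset": [0.0005,0,0],"rotation": [0,0,0]},
  {"gripper": 0,"offset": [0.0005,0,0],"rotation": [0,0,0]},
  {"gripper": 0,"offset": [0.0005,0,0],"rotation": [0,0,0]},
])

```text
clock: 16.7
position: [0.5699, 0.1073, 0.0528]
ee_rot: [0.993, 0.121, -0.0, -0.0]
ft_force: [-0.5, -0.6, 0.7]
grip_width: 0.001
grasp_force: 0.0
```

jog_arm([
  {"gripper": 0,"offset": [0.0005,0,0],"rotation": [0,0,0]},
  {"gripper": 0,"offset": [0.0005,0,0],"rotation": [0,0,0]},
  {"gripper": 0,"offset": [0.0005,0,0],"rotation": [0,0,0]},
  {"gripper": 0,"offset": [0.0005,0,0],"rotation": [0,0,0]},
])

```text
clock: 17.1
position: [0.5719, 0.1078, 0.0528]
ee_rot: [0.993, 0.121, 0.0, -0.0]
ft_force: [-0.9, 0.2, 0.3]
grip_width: -0.002
grasp_force: 0.0
```

jog_arm([
  {"gripper": 0,"offset": [0.0005,0,0],"rotation": [0,0,0]},
  {"gripper": 0,"offset": [0.0005,0,0],"rotation": [0,0,0]},
  {"gripper": 0,"offset": [0.0005,0,0],"rotation": [0,0,0]},
  {"gripper": 0,"offset": [0.0005,0,0],"rotation": [0,0,0]},
])

```text
clock: 17.5
position: [0.5738, 0.1083, 0.0528]
ee_rot: [0.993, 0.121, -0.0, -0.0]
ft_force: [-0.6, -0.3, 0.4]
grip_width: -0.001
grasp_force: 0.0
```

jog_arm([
  {"gripper": 0,"offset": [0.0005,0,0],"rotation": [0,0,0]},
  {"gripper": 0,"offset": [0.0005,0,0],"rotation": [0,0,0]},
  {"gripper": 0,"offset": [0.0005,0,0],"rotation": [0,0,0]},
  {"gripper": 0,"offset": [0.0005,0,0],"rotation": [0,0,0]},
])

```text
clock: 17.9
position: [0.5757, 0.1086, 0.0528]
ee_rot: [0.993, 0.121, -0.0, -0.0]
ft_force: [-0.5, -0.2, 0.5]
grip_width: -0.002
grasp_force: 0.0
```

jog_arm([
  {"gripper": 0,"offset": [0.0005,0,0],"rotation": [0,0,0]},
  {"gripper": 0,"offset": [0.0005,0,0],"rotation": [0,0,0]},
  {"gripper": 0,"offset": [0.0005,0,0],"rotation": [0,0,0]},
  {"gripper": 0,"offset": [0.0005,0,0],"rotation": [0,0,0]},
])

```text
clock: 18.3
position: [0.5777, 0.1092, 0.0528]
ee_rot: [0.993, 0.121, -0.0, -0.0]
ft_force: [-1.3, -0.4, 0.3]
grip_width: -0.006
grasp_force: 0.0
```

jog_arm([
  {"gripper": 0,"offset": [0.0005,0,0],"rotation": [0,0,0]},
  {"gripper": 0,"offset": [0.0005,0,0],"rotation": [0,0,0]},
  {"gripper": 0,"offset": [0.0005,0,0],"rotation": [0,0,0]},
  {"gripper": 0,"offset": [0.0005,0,0],"rotation": [0,0,0]},
])

```text
clock: 18.7
position: [0.5796, 0.1097, 0.0528]
ee_rot: [0.993, 0.121, 0.0, -0.0]
ft_force: [-0.7, -2.1, 0.4]
grip_width: 0.003
grasp_force: 0.0
```

jog_arm([
  {"gripper": 0,"offset": [0.0005,0,0],"rotation": [0,0,0]},
  {"gripper": 0,"offset": [0.0005,0,0],"rotation": [0,0,0]},
  {"gripper": 0,"offset": [0.0005,0,0],"rotation": [0,0,0]},
  {"gripper": 0,"offset": [0.0005,0,0],"rotation": [0,0,0]},
])

```text
clock: 19.1
position: [0.5816, 0.1102, 0.0528]
ee_rot: [0.993, 0.121, -0.0, -0.0]
ft_force: [-1.0, -1.8, 2.3]
grip_width: 0.002
grasp_force: 0.0
```

jog_arm([
  {"gripper": 0,"offset": [0.0005,0,0],"rotation": [0,0,0]},
  {"gripper": 0,"offset": [0.0005,0,0],"rotation": [0,0,0]},
  {"gripper": 0,"offset": [0.0005,0,0],"rotation": [0,0,0]},
])

```text
clock: 19.4
position: [0.583, 0.1105, 0.0528]
ee_rot: [0.993, 0.121, 0.0, -0.0]
ft_force: [-1.9, -1.9, 1.7]
grip_width: 0.0
grasp_force: 0.0
```

jog_arm([
  {"gripper": 0,"offset": [0.0005,0,0],"rotation": [0,0,0]},
  {"gripper": 0,"offset": [0.0005,0,0],"rotation": [0,0,0]},
  {"gripper": 0,"offset": [0.0005,0,0],"rotation": [0,0,0]},
])

```text
clock: 19.7
position: [0.5844, 0.1109, 0.0528]
ee_rot: [0.993, 0.121, -0.0, -0.0]
ft_force: [-0.7, -2.8, 1.8]
grip_width: -0.004
grasp_force: 0.0
```

jog_arm([
  {"gripper": 0,"offset": [0.0005,0,0],"rotation": [0,0,0]},
  {"gripper": 0,"offset": [0.0005,0,0],"rotation": [0,0,0]},
  {"gripper": 0,"offset": [0.0005,0,0],"rotation": [0,0,0]},
])

```text
clock: 20.0
position: [0.5859, 0.1112, 0.0528]
ee_rot: [0.993, 0.121, 0.0, -0.0]
ft_force: [-1.2, -3.2, 1.6]
grip_width: 0.002
grasp_force: 0.0
```

jog_arm([
  {"gripper": 0,"offset": [0.0005,0,0],"rotation": [0,0,0]},
  {"gripper": 0,"offset": [0.0005,0,0],"rotation": [0,0,0]},
  {"gripper": 0,"offset": [0.0005,0,0],"rotation": [0,0,0]},
])

```text
clock: 20.3
position: [0.5874, 0.1116, 0.0528]
ee_rot: [0.993, 0.121, 0.0, -0.0]
ft_force: [-1.4, -1.0, 2.1]
grip_width: -0.004
grasp_force: 0.0
```

jog_arm([
  {"gripper": 0,"offset": [0.0005,0,0],"rotation": [0,0,0]},
  {"gripper": 0,"offset": [0.0005,0,0],"rotation": [0,0,0]},
  {"gripper": 0,"offset": [0.0005,0,0],"rotation": [0,0,0]},
])

```text
clock: 20.6
position: [0.5889, 0.112, 0.0528]
ee_rot: [0.993, 0.121, 0.0, -0.0]
ft_force: [-1.8, -1.8, 1.2]
grip_width: -0.001
grasp_force: 0.0
```

jog_arm([
  {"gripper": 0,"offset": [0.0005,0,0],"rotation": [0,0,0]},
  {"gripper": 0,"offset": [0.0005,0,0],"rotation": [0,0,0]},
  {"gripper": 0,"offset": [0.0005,0,0],"rotation": [0,0,0]},
])

```text
clock: 20.9
position: [0.5903, 0.1124, 0.0528]
ee_rot: [0.993, 0.121, -0.0, -0.0]
ft_force: [-1.7, -1.9, 2.6]
grip_width: 0.002
grasp_force: 0.0
```

jog_arm([
  {"gripper": 0,"offset": [0.0005,0,0],"rotation": [0,0,0]},
  {"gripper": 0,"offset": [0.0005,0,0],"rotation": [0,0,0]},
  {"gripper": 0,"offset": [0.0005,0,0],"rotation": [0,0,0]},
])

```text
clock: 21.2
position: [0.5918, 0.1127, 0.0528]
ee_rot: [0.993, 0.121, 0.0, -0.0]
ft_force: [-1.7, -2.4, 2.8]
grip_width: -0.002
grasp_force: 0.0
```

jog_arm([
  {"gripper": 0,"offset": [0.0005,0,0],"rotation": [0,0,0]},
  {"gripper": 0,"offset": [0.0005,0,0],"rotation": [0,0,0]},
  {"gripper": 0,"offset": [0.0005,0,0],"rotation": [0,0,0]},
])

```text
clock: 21.5
position: [0.5932, 0.113, 0.0528]
ee_rot: [0.993, 0.121, 0.0, -0.0]
ft_force: [-2.4, -2.1, 2.9]
grip_width: 0.002
grasp_force: 0.0
```

jog_arm([
  {"gripper": 0,"offset": [0.0005,0,0],"rotation": [0,0,0]},
  {"gripper": 0,"offset": [0.0005,0,0],"rotation": [0,0,0]},
  {"gripper": 0,"offset": [0.0005,0,0],"rotation": [0,0,0]},
])

```text
clock: 21.8
position: [0.5947, 0.1134, 0.0528]
ee_rot: [0.993, 0.121, 0.0, -0.0]
ft_force: [-2.4, -1.9, 4.0]
grip_width: -0.002
grasp_force: 0.0
```

Run:
```python
from h import *
print(manip.get_obs()["torque"])
im=imaging.camera("scene")
x,y=map(int,proj("scene",(.6,.11,.04)));a=im[y-40:y+40,x-40:x+40]
im=imaging.camera("top");x,y=map(int,proj("top",(.65,.12,.03)));b=im[y-39:y+39,x-26:x+26]
o=np.zeros((480,800,3),np.uint8);o[:,:480]=cv2.resize(a,(480,480),interpolation=2);o[:,480:]=cv2.resize(b,(320,480),interpolation=2)
cv2.imwrite("pics/push2.png",o)
```

```text
[-0.52007014  0.38748058 -0.07462616]
```

View pics/push2.png

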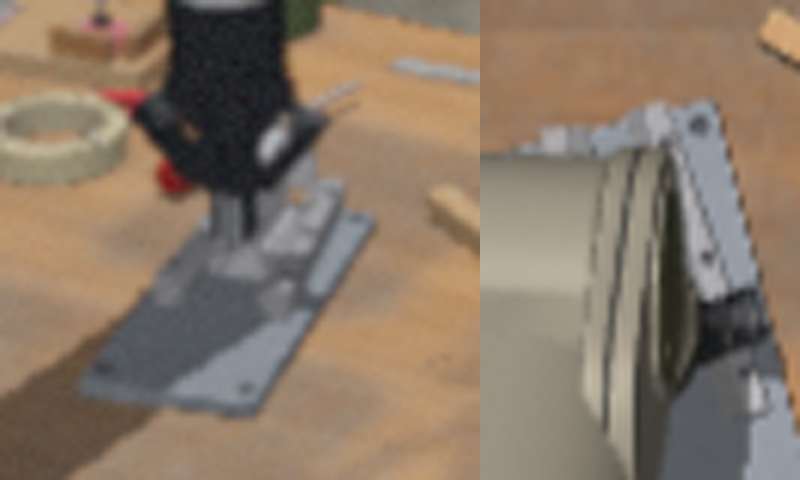

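Fingertips sit cleanly behind the blade in the channel, clear of the walls. Continuing.

jog_arm([
  {"gripper": 0,"offset": [0.0005,0,0],"rotation": [0,0,0]},
  {"gripper": 0,"offset": [0.0005,0,0],"rotation": [0,0,0]},
  {"gripper": 0,"offset": [0.0005,0,0],"rotation": [0,0,0]},
])

```text
clock: 22.2
position: [0.5961, 0.1138, 0.0528]
ee_rot: [0.993, 0.121, 0.0, -0.0]
ft_force: [-2.2, -3.1, 2.7]
grip_width: -0.003
grasp_force: 0.0
```

jog_arm([
  {"gripper": 0,"offset": [0.0005,0,0],"rotation": [0,0,0]},
  {"gripper": 0,"offset": [0.0005,0,0],"rotation": [0,0,0]},
  {"gripper": 0,"offset": [0.0005,0,0],"rotation": [0,0,0]},
])

```text
clock: 22.5
position: [0.5975, 0.114, 0.0528]
ee_rot: [0.993, 0.121, -0.0, 0.0]
ft_force: [-3.8, -3.6, 4.4]
grip_width: -0.002
grasp_force: 0.0
```

jog_arm([
  {"gripper": 0,"offset": [0.0005,0,0],"rotation": [0,0,0]},
  {"gripper": 0,"offset": [0.0005,0,0],"rotation": [0,0,0]},
])

```text
clock: 22.7
position: [0.5982, 0.114, 0.0527]
ee_rot: [0.993, 0.121, -0.0, 0.0]
ft_force: [-4.8, -4.6, 4.7]
grip_width: -0.004
grasp_force: 0.0
```

Binding has begun. The rest is bearing sideways on the fingers, so I'll back off briefly to release the side friction and then push again.

jog_arm([
  {"gripper": 0,"offset": [-0.002,0,0],"rotation": [0,0,0]},
  {"gripper": 0,"offset": [-0.001,0.0008,0],"rotation": [0,0,0]},
  {"gripper": 0,"offset": [0,0,0],"rotation": [0,0,0]},
  {"gripper": 0,"offset": [0.001,0,0],"rotation": [0,0,0]},
  {"gripper": 0,"offset": [0.001,0,0],"rotation": [0,0,0]},
  {"gripper": 0,"offset": [0.0005,0,0],"rotation": [0,0,0]},
  {"gripper": 0,"offset": [0.0005,0,0],"rotation": [0,0,0]},
  {"gripper": 0,"offset": [0,0,0],"rotation": [0,0,0]},
])

```text
clock: 23.5
position: [0.5987, 0.1137, 0.0527]
ee_rot: [0.993, 0.122, -0.0, -0.0]
ft_force: [-1.3, 0.1, -0.5]
grip_width: -0.0
grasp_force: 0.0
```

Side load gone. On with fine steps.

jog_arm([
  {"gripper": 0,"offset": [0.0005,0,0],"rotation": [0,0,0]},
  {"gripper": 0,"offset": [0.0005,0,0],"rotation": [0,0,0]},
])

```text
clock: 23.7
position: [0.5996, 0.1139, 0.0528]
ee_rot: [0.993, 0.121, -0.0, -0.0]
ft_force: [-1.1, -0.0, 0.5]
grip_width: 0.002
grasp_force: 0.0
```

jog_arm([
  {"gripper": 0,"offset": [0.0005,0,0],"rotation": [0,0,0]},
  {"gripper": 0,"offset": [0.0005,0,0],"rotation": [0,0,0]},
])

```text
clock: 23.9
position: [0.6004, 0.114, 0.0527]
ee_rot: [0.993, 0.121, -0.0, -0.0]
ft_force: [-3.7, 0.4, 0.3]
grip_width: -0.001
grasp_force: 0.0
```

jog_arm([
  {"gripper": 0,"offset": [0.0005,0,0],"rotation": [0,0,0]},
  {"gripper": 0,"offset": [0.0003,0,0],"rotation": [0,0,0]},
])

```text
clock: 24.1
position: [0.6007, 0.1141, 0.0525]
ee_rot: [0.993, 0.121, -0.001, -0.0]
ft_force: [-5.5, -0.8, 1.7]
grip_width: -0.0
grasp_force: 0.0
```

jog_arm([
  {"gripper": 0,"offset": [0.0005,0,0],"rotation": [0,0,0]},
  {"gripper": 0,"offset": [0,0,0],"rotation": [0,0,0]},
])

```text
clock: 24.3
position: [0.6009, 0.1142, 0.0524]
ee_rot: [0.993, 0.121, -0.001, -0.0]
ft_force: [-6.6, -1.0, 1.6]
grip_width: 0.004
grasp_force: 0.0
```

jog_arm([
  {"gripper": 0,"offset": [0.0005,0,0],"rotation": [0,0,0]},
  {"gripper": 0,"offset": [0.0005,0,0],"rotation": [0,0,0]},
  {"gripper": 0,"offset": [0,0,0],"rotation": [0,0,0]},
])

```text
clock: 24.6
position: [0.6012, 0.1142, 0.0522]
ee_rot: [0.993, 0.121, -0.002, -0.0]
ft_force: [-9.8, -1.7, 3.5]
grip_width: -0.001
grasp_force: 0.0
```

jog_arm([
  {"gripper": 0,"offset": [0.0005,0,0],"rotation": [0,0,0]},
  {"gripper": 0,"offset": [0.0005,0,0],"rotation": [0,0,0]},
  {"gripper": 0,"offset": [0,0,0],"rotation": [0,0,0]},
])

```text
clock: 24.9
position: [0.6014, 0.1136, 0.0517]
ee_rot: [0.993, 0.121, -0.003, 0.0]
ft_force: [-10.5, -4.0, -0.6]
grip_width: -0.003
grasp_force: 0.0
```

jog_arm([
  {"gripper": 0,"offset": [0.0005,0,0],"rotation": [0,0,0]},
  {"gripper": 0,"offset": [0.0005,0,0],"rotation": [0,0,0]},
  {"gripper": 0,"offset": [0,0,0],"rotation": [0,0,0]},
  {"gripper": 0,"offset": [0,0,0],"rotation": [0,0,0]},
])

```text
clock: 25.3
position: [0.6015, 0.1132, 0.0513]
ee_rot: [0.993, 0.121, -0.004, 0.001]
ft_force: [-14.8, -5.2, 1.5]
grip_width: 0.0
grasp_force: 0.0
```

The push is about 15.6 N along the way. I'll hold it briefly, then back off and lift clear.

jog_arm([
  {"gripper": 0,"offset": [0,0,0],"rotation": [0,0,0]},
  {"gripper": 0,"offset": [0,0,0],"rotation": [0,0,0]},
  {"gripper": 0,"offset": [0,0,0],"rotation": [0,0,0]},
  {"gripper": 0,"offset": [0,0,0],"rotation": [0,0,0]},
])

```text
clock: 25.7
position: [0.6015, 0.1132, 0.0513]
ee_rot: [0.993, 0.121, -0.004, 0.001]
ft_force: [-14.6, -5.0, 2.2]
grip_width: -0.003
grasp_force: 0.0
```

jog_arm([
  {"gripper": 0,"offset": [-0.001,0,0],"rotation": [0,0,0]},
  {"gripper": 0,"offset": [-0.001,0,0],"rotation": [0,0,0]},
  {"gripper": 0,"offset": [-0.002,0,0],"rotation": [0,0,0]},
  {"gripper": 0,"offset": [-0.005,0,0],"rotation": [0,0,0]},
  {"gripper": 0,"offset": [-0.015,0,0],"rotation": [0,0,0]},
  {"gripper": 0,"offset": [-0.02,0,-0.01],"rotation": [0,0,0]},
  {"gripper": 0,"offset": [-0.02,0,-0.04],"rotation": [0,0,0]},
  {"gripper": 0,"offset": [-0.02,0,-0.04],"rotation": [0,0,0]},
  {"gripper": 0,"offset": [0,0.05,-0.04],"rotation": [0,0,0]},
  {"gripper": 0,"offset": [0,0.05,0],"rotation": [0,0,0]},
  {"gripper": 0,"offset": [0,0.05,0],"rotation": [0,0,0]},
  {"gripper": 0,"offset": [0,0.05,0],"rotation": [0,0,0]},
  {"gripper": 0,"offset": [0,0,0],"rotation": [0,0,0]},
])

```text
clock: 27.0
position: [0.5688, -0.0975, 0.1751]
ee_rot: [0.993, 0.116, 0.001, 0.002]
ft_force: [-0.1, 0.3, -0.7]
grip_width: 0.001
grasp_force: 0.0
```

Run:
```python
from h import *
im=imaging.camera("scene")
x,y=map(int,proj("scene",(.6,.11,.04)));a=im[y-40:y+40,x-40:x+40]
im=imaging.camera("top");x,y=map(int,proj("top",(.62,.12,.03)));b=im[y-45:y+45,x-30:x+30]
o=np.zeros((480,800,3),np.uint8);o[:,:480]=cv2.resize(a,(480,480),interpolation=2);o[:,480:]=cv2.resize(b,(320,480),interpolation=2)
cv2.imwrite("pics/end.png",o);print(x-30,y-45)
```

```text
164 137
```

View pics/end.png

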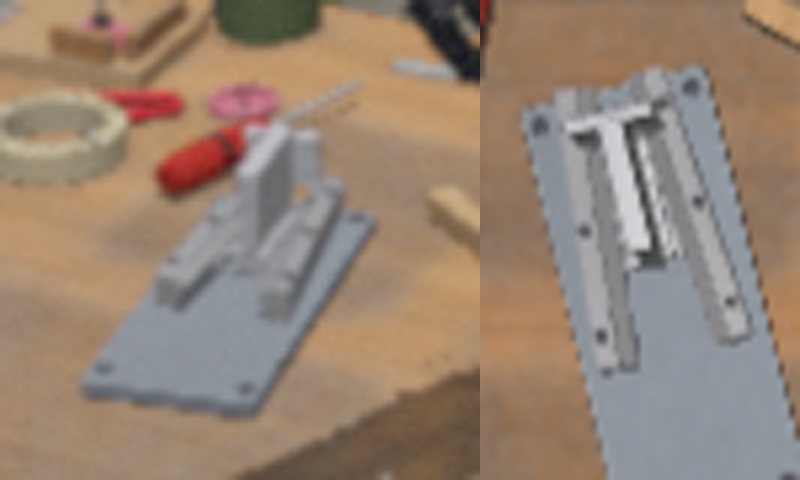

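The rest stands in the way, level, at about (630,190) in the right half of the crop. I'll check its yaw numerically before handing in.

Run:
```python
from h import *
im=imaging.camera("top");x0,y0=164,137
S=480/90
g=cv2.cvtColor(im,cv2.COLOR_BGR2GRAY).astype(float)
# blade top: per row bright centroid following the blade
P=[]
for v in range(y0+25,y0+46):
    uc=x0+((612+(v-y0-23.4)*S*.19)-480)/S
    us=np.arange(int(uc)-4,int(uc)+6);w=np.clip(g[v,us]-170,0,None)
    if w.sum()>60:P.append(ray("top",((us*w).sum()/w.sum(),v),.084)[:2])
P=np.array(P);k=np.polyfit(P[:,0],P[:,1],1);print(len(P),"blade yaw",np.degrees(np.arctan(k[0])),"resid",np.std(P[:,1]-np.polyval(k,P[:,0])))
u=np.array([.9711,.2385]);n=np.array([-.2385,.9711]);w=np.array([.586,.111])
print("y off",((P-w)@n).round(4)[::4],"x",((P-w)@u).round(4)[[0,-1]])
```

```text
21 blade yaw 11.634364063866514 resid 0.001167290139600711
y off [-0.0008 -0.0021 -0.0022 -0.0018 -0.002  -0.0009] x [0.0895 0.0294]
```

The blade offset is a uniform −1 to −2 mm, which matches the gib being set outward. The yaw is consistent with the way and the foot's centre is at about x 64 mm, so I'm handing in.

```bash
python3 -c "
from workcell import workorder
print(workorder.hand_in())"
```

```text
the job is handed in; nothing more can be done
None
```

I slid the tool rest into the way narrow end first, wedged it with a steady push of about 15 N, took the gripper clear and handed the job in; the hand-in gave no verdict back, and in the last picture it was still standing in the way, with its foot's centre about 64 mm beyond the way's origin.

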